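# Gauge the rounded handle of a serving board

## Robot

A 7-joint arm with a two-finger parallel gripper is mounted at the origin on the work surface. World frame = base frame: x ahead of the robot, y to its left, z up, the work surface at z = 0. Lengths are in mm, angles in rad, forces in N, time in s.
With the tool pointing down it reaches from about 375 to 925 mm from the base axis. Payload 3.1 kg.
Tool frame: the origin (TCP) lies midway between the tips of the shut fingers; the grasp point (between the pads) lies 19 mm behind it; z points along the fingers, x is the direction in which the jaws open and shut, and the axes are right-handed (so a half turn about z gives the same grasp; the last joint's range is limited). The gripper opens to 85 mm and grips with 20 to 120 N. Pads are 22 mm wide; open, the fingers measure 114 mm over their backs; the gripper's body (76 mm by 85 mm) begins 54 mm behind the grasp point. The pads swing forward as they close: fully open they stand 13 mm farther back than shut.
Start: joints at [-1.413, 0.383, 0.044, 1.598, -0.018, 1.161, -0.05], TCP at [164.439, 628.858, 231.269] pointing down, gripper open.
Joint ranges: [-2.61, 2.61], [-0.41, 2.15], [-1.48, 1.57], [0, 2.5], [-1.57, 4.71], [0.05, 1.97], [-2.85, 2.85]. Speed limits (rad/s): [2.79, 2.79, 3.14, 3.14, 3.14, 3.14, 3.14].

## Interface

Orientations are given as a unit quaternion [w, x, y, z].
In Python, from workcell import env gives the robot as it stands. The module is installed in compiled form; this text tells all that it offers.
- The arm moves only by the tool drive_tool, never from a script. Its arguments are lists of equal length, an entry for each row: "jaw": the closure in counts, from 0 (fully open) to 255 (shut); "delta_pos": the shift along the tool's x, y, z in cm, a list of three; "twist": the turn, a rotation vector about the tool's x, y, z in degrees, a list of three. A call has 1 to 5 rows; each row is the pose to reach, as a shift and turn from the pose commanded when the call began, along the tool's axes at that moment; what a row does not reach only later rows make up. A row lasts 1/10 s, in which the tool goes at most 50 mm and 8.59 degrees, less where a joint would pass 70% of its speed; a pose out of reach is approached as far as the arm can. A call with a gripper value outside its range is refused whole. The fingers move at their own pace and stop on an object; "force" is the grip in N (left out, the last holds). Time passes only in rows, so rows that repeat a pose let the fingers close. It gives the time, the measured TCP pose, the force and the opening at its end, in the units of the state.
- env.state(): the state, without advancing time (a new reading comes with each control period).
- env.capture(name): name is "side" or "top" or "wrist"; returns (picture, depth): 384x512x3 uint8, blue, green, red; 384x512 float32, mm along the optical axis (not along the pixel's ray), 0 where there is no reading.
- env.calibration(name): a dict with "camera_matrix" (3x3 intrinsics, pixels), "camera_from_world" (4x4, takes a point from world to camera coordinates); the wrist camera has in their place "hand_eye" (4x4, takes a point from camera to tool coordinates, whose origin is the TCP and whose axes are the tool frame's). Camera axes: x right, y down, z forward; pixel columns grow to the right and rows downward; lengths in mm; the calibration is good to about 2 mm. A picture is of the moment at which its call begins: read the wrist's pose just before it. calibration takes no time and is no camera call.
- env.close_job(): hands the job in, once; it reports no verdict.
Trained networks look in the newest picture that a camera, given by its name, has taken for a name from the list of things; names that differ only in an ending like _2 or _b are one class to them, and where a whole thing is asked for, a point or a joint stands for the part that bears it (a point fixed in the world has none). Each returns a list of dicts, best first, with "conf" (0 to 1); they miss things now and then, are a little off and sometimes report something else, mostly with a low value. They report only what shows in the picture. A call takes as long as a camera call.
- env.trace(camera, label): "region" (384x512 bool, what is visible of it) and "uv" ([column, row] in pixels, amid what is visible of it).
The state is a dict: "time_s": time; "q": joint angles; "joint_vel": joint speeds; "effort": joint torques, N m; "ee_pos": TCP position; "orientation": TCP orientation; "ft_force": force on the tool from outside, world axes, zero at the start; "ft_torque": the same for the moment, N m; "width": opening from 0.0 (shut) to 1.0 (fully open).
Only numpy, scipy, OpenCV 4.12 (cv2) and the standard library are available. Lean on these libraries where they do the work, as an engineer would, in place of code of your own. Each camera call takes 0.05 s, during which the arm holds its last target.

## Task

Someone wants to make a second serving board like this one: of the three radius leaves take the one that matches the board's edges, and first bed its hollow squarely on the round end of the handle with a light push, held for a moment, until it does not rock but bears on both of its toes. Then bed the round nose of the same leaf in one of the two inside corners between handle and blade, pushing lightly so that it bears on both the handle and the blade, and leave the leaf lying flat on the table there with its nose in the corner. Press gently so as not to mark the wood, and leave everything else where it is.

Things in the scene. Friction and masses are not known exactly. Their poses are not given: they have to be found in the camera images.
- board: Oak paddle serving board, 22 mm thick, fixed flat on the table. Origin on its underside on the axis of the handle's half-round end (radius 24 mm, facing -x, to the robot); +x runs along the 48 mm wide handle to the straight shoulder of the blade at x = 115 mm; blade 170 mm wide, to x = 305 mm. Inside corners of handle and shoulder are rounded hollow, radius 15 mm.
- handle: The handle part of the board, with its end cap; same origin and axes as the board. The cap is a 23 mm high walnut piece with the half-round end, fitted by hand: it sits up to 5 mm in or out and up to 5 mm off to either side, firmly, and its place is not measured. A push of 8 to 12 N on the leaf is right for bedding; above 20 N the wood is marked and the job spoilt.
- blade: The blade part of the board (shoulder and blade), same origin and axes as the board.
- round_end (a point): Where the centre of the half-round end (radius 24 mm) would be if the cap sat true, on the underside; the real one is up to 5 mm off along board x and 5 mm along board y: feel for it. The matching leaf beds with its hollow's centre on the real one and its +x along the board's +x.
- corner_left (a point): Centre of the hollow 15 mm inside corner on the board's +y side (board x = 100, y = 39 mm), on the underside; the matching nose beds with its centre here, leaf +y pointing between board +x and -y (leaf turned -135 degrees from the board).
- corner_right (a point): The same on the board's -y side (board x = 100, y = -39 mm); leaf +y pointing between board +x and +y (leaf turned -45 degrees from the board).
- leaf_medium: The middle one of three flat aluminium radius leaves, 14 mm thick, loose, 0.12 kg. Origin on its underside, under its upright wooden post (22 x 22 mm, faces along leaf x and y, top at 66 mm). To +x: hollow of radius 24 mm, arc centre x = 50, y = 0 mm. To +y: arm 30 mm wide with round nose of radius 15 mm, centre x = 0, y = 58 mm. Matches the board.
- leaf_medium_toe_nose_side: Toe of the medium leaf's hollow on its +y (nose) side, 12 to 62 degrees off the middle, 8 mm thick; same origin and axes as the leaf. It bears when it presses on the handle with over 1 N. The leaf may be held a few mm above the table while it is touched to the board.
- leaf_medium_toe_far_side: The other toe, on the leaf's -y side. While the leaf is pushed along its +x both toes bear only if the sideways force is near nought; a few tenths of a millimetre of sideways offset lift one toe. The middle 24 degrees of the hollow belong to neither toe.
- leaf_medium_hollow (a point): Centre of the hollow's arc (leaf x = 50 mm, y = 0, underside).
- leaf_medium_nose (a point): Centre of the nose (leaf x = 0, y = 58 mm, underside).
- leaf_small: The smallest of three flat aluminium radius leaves, 14 mm thick, loose, 0.12 kg. Origin on its underside, under its upright wooden post (22 x 22 mm, faces along leaf x and y, top at 66 mm). To +x: hollow of radius 15 mm, arc centre x = 41, y = 0 mm. To +y: arm 20 mm wide with round nose of radius 10 mm, centre x = 0, y = 52 mm. Does not match; leave alone.
- leaf_large: The largest of three flat aluminium radius leaves, 14 mm thick, loose, 0.12 kg. Origin on its underside, under its upright wooden post (22 x 22 mm, faces along leaf x and y, top at 66 mm). To +x: hollow of radius 34 mm, arc centre x = 60, y = 0 mm. To +y: arm 42 mm wide with round nose of radius 21 mm, centre x = 0, y = 64 mm. Does not match; leave alone.
- plate: Stoneware dinner plate, 250 mm across, 22 mm high, origin under its centre. Bystander.
- tumbler: Clear glass tumbler, 74 mm across, 95 mm high, origin under its centre. Bystander.
- fork: Stainless steel fork, 195 mm long, lying along its x, origin near its middle. Bystander.
- pepper_mill: Grey plastic pepper mill, 56 mm across, 155 mm high, origin under its centre. Bystander.
- trivet: Slatted wooden trivet, 170 x 165 mm, 20 mm high, origin under its centre. Bystander.
- bowls: Nested stack of three porcelain bowls, 140 mm across, 87 mm high, origin under its centre. Bystander.

How it is judged:
By the outcome, as a careful person would: the job done as asked, in the order asked, and still so for the second after the job is handed in, with the robot touching nothing.
It also fails if it takes over 72 s, if anything falls off the work surface, if the arm or the gripper's body presses on something with over 40 N, if the wrist force passes 120 N, or if a joint passes its speed limit or range.

## Working session

There is one attempt and no reset: what is moved stays moved. The work goes in short steps, Python scripts to look and compute and a tool call to move; the robot and the scene stay as the last step left them, time stands still between calls to the robot, and variables do not carry over. Pictures are saved under pics/ and viewed, and the job is handed in when it is done.

Besides the shell and the picture viewer there is one more tool, called in YAML: its name, and indented under it one key for each argument. drive_tool: Moves the arm, as the interface text tells. Its arguments: {"type":"object","properties":{"jaw":{"type":"array"},"delta_pos":{"type":"array"},"twist":{"type":"array"},"force":{"type":"number"}},"required":["jaw","delta_pos","twist"]}

```bash
mkdir -p pics; ls; python3 - <<'E'
from workcell import env
import cv2,numpy as np
s=env.state();print({k:np.round(v,3) for k,v in s.items()})
for c in ["side","top","wrist"]:
    p,d=env.capture(c); cv2.imwrite(f"pics/{c}0.png",p); np.save(f"{c}0.npy",d); cal=env.calibration(c); print(c,{k:np.round(v,3).tolist() for k,v in cal.items()}, (d>0).mean())
E
```

```text
pics
{'time_s': np.float64(0.0), 'q': array([-1.413,  0.384,  0.044,  1.6  , -0.018,  1.161, -0.05 ]), 'joint_vel': array([-0.001, -0.   ,  0.001, -0.001, -0.   ,  0.   ,  0.001]), 'effort': array([-0.0000e+00, -4.3347e+01,  1.0250e+00, -2.4951e+01,  1.1000e-02,
        1.1000e-02,  0.0000e+00]), 'ee_pos': array([164.236, 627.904, 229.849]), 'orientation': array([ 0.001,  0.792,  0.611, -0.001]), 'ft_force': array([-0.495,  0.257,  0.742]), 'ft_torque': array([ 0.008, -0.001,  0.027]), 'width': np.float64(0.996)}
side {'camera_matrix': [[375.964, 0.0, 250.577], [0.0, 375.964, 191.746], [0.0, 0.0, 1.0]], 'camera_from_world': [[0.876, -0.483, -0.006, -489.84], [-0.29, -0.516, -0.806, 199.057], [0.386, 0.707, -0.592, 1363.751], [0.0, 0.0, 0.0, 1.0]]} 0.9958953857421875
top {'camera_matrix': [[448.052, 0.0, 251.615], [0.0, 448.052, 195.586], [0.0, 0.0, 1.0]], 'camera_from_world': [[-0.004, -1.0, -0.015, 3.082], [-0.99, 0.006, -0.14, 557.86], [0.14, 0.014, -0.99, 1502.523], [0.0, 0.0, 0.0, 1.0]]} 0.9959767659505209
wrist {'camera_matrix': [[270.769, 0.0, 258.437], [0.0, 270.769, 188.254], [0.0, 0.0, 1.0]], 'hand_eye': [[1.0, -0.001, 0.0, 1.547], [0.001, 0.956, 0.293, -73.437], [-0.001, -0.293, 0.956, -143.666], [0.0, 0.0, 0.0, 1.0]]} 0.9962361653645834
```

View pics/top0.png

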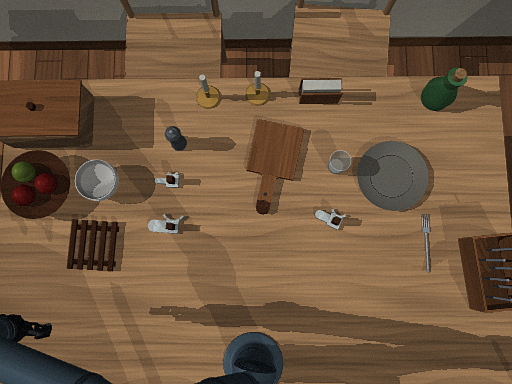

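View pics/side0.png

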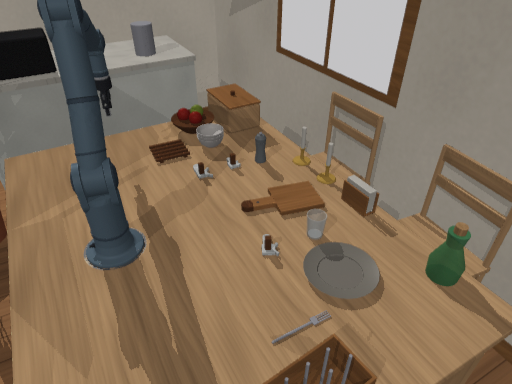

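View pics/wrist0.png

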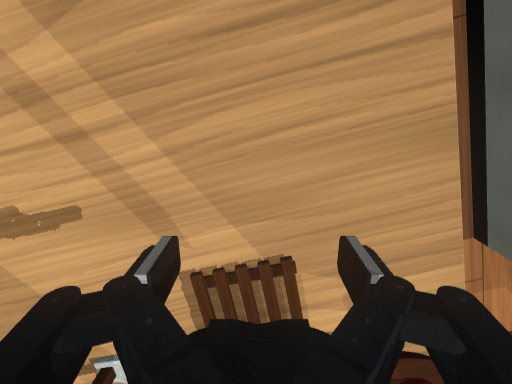

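The top view shows the board at about (275,155), its cap at (263,207), and leaves at (172,180), (165,225) and (330,218). Next I'll measure and identify the leaves.

```bash
cat > h.py <<'E'
from workcell import env
import cv2,numpy as np
from scipy.spatial.transform import Rotation as R
def pose():
    s=env.state(); q=s['orientation']; T=np.eye(4); T[:3,:3]=R.from_quat([q[1],q[2],q[3],q[0]]).as_matrix(); T[:3,3]=s['ee_pos']; return T
def wfc(c,T=None):
    cal=env.calibration(c)
    if c=='wrist': return np.array(cal['camera_matrix']),(pose() if T is None else T)@np.array(cal['hand_eye'])
    return np.array(cal['camera_matrix']),np.linalg.inv(np.array(cal['camera_from_world']))
def cloud(c,d,T=None):
    K,W=wfc(c,T); v,u=np.mgrid[0:d.shape[0],0:d.shape[1]]
    P=np.stack([(u-K[0,2])/K[0,0]*d,(v-K[1,2])/K[1,1]*d,d],-1)
    return P@W[:3,:3].T+W[:3,3]
def onplane(c,uv,z,T=None):
    K,W=wfc(c,T); uv=np.atleast_2d(uv).astype(float)
    r=np.c_[(uv[:,0]-K[0,2])/K[0,0],(uv[:,1]-K[1,2])/K[1,1],np.ones(len(uv))]@W[:3,:3].T
    return W[:3,3]+r*((z-W[2,3])/r[:,2])[:,None]
E
python3 - <<'E'
from h import *
d=np.load('top0.npy')
env.capture('top'); P=cloud('top',d)
for l in ["leaf_medium","leaf_small","leaf_large","board","handle","blade"]:
    for r in env.trace('top',l)[:2]:
        m=r['region']; p=P[m]; print(l,round(r['conf'],2),np.round(r['uv']),m.sum(),np.round(np.median(p,0)),np.round(p.min(0)),np.round(p.max(0)))
p=cv2.imread('pics/top0.png')
cv2.imwrite('pics/top0z.png',np.hstack([cv2.resize(p[165:245,140:195],None,fx=5,fy=5,interpolation=cv2.INTER_CUBIC),cv2.resize(p[165:245,300:360],None,fx=5,fy=5,interpolation=cv2.INTER_CUBIC)]))
E
```

```text
leaf_medium 0.89 [332. 219.] 297 [ 481. -271.   15.] [ 446. -319.    3.] [ 510. -219.   74.]
leaf_medium 0.41 [270. 158.] 3024 [705. -68.  22.] [ 342. -180.   -7.] [ 831.   20. 1566.]
leaf_small 0.68 [168. 183.] 229 [615. 282.  15.] [342. -21.  -2.] [ 641.  339. 1566.]
leaf_large 0.73 [166. 226.] 381 [459. 299.  14.] [432. 246.  -3.] [495. 359.  74.]
board 0.84 [270. 155.] 3064 [707. -68.  22.] [ 342. -185.   -8.] [ 845.   16. 1566.]
board 0.7 [336. 161.] 406 [ 678. -302.   48.] [ 342. -330.   -5.] [ 704.  -21. 1566.]
handle 0.58 [266. 190.] 488 [570. -46.  22.] [342. -82.   8.] [ 636.  -15. 1566.]
blade 0.62 [274. 147.] 2545 [724. -80.  22.] [ 342. -180.   -7.] [ 845.   20. 1566.]
```

View pics/top0z.png

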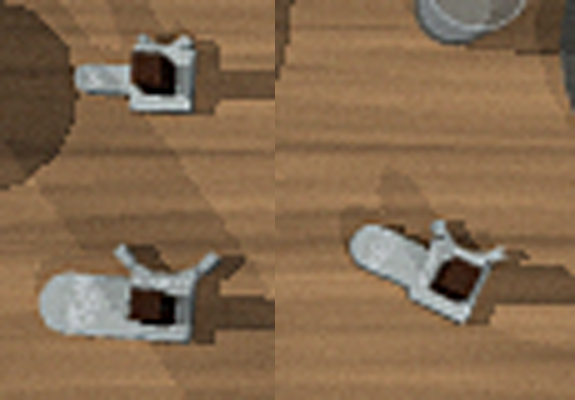

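drive_tool:
  jaw: [0,0,0,0,0]
  delta_pos:
    - [-28.9,39.2,-3]
    - [-28.9,39.2,-3]
    - [-28.9,39.2,-3]
    - [-28.9,39.2,-3]
    - [-28.9,39.2,-3]
  twist:
    - [0,0,8]
    - [0,0,16]
    - [0,0,24]
    - [0,0,32]
    - [0,0,40]

```text
time_s: 1.0
ee_pos: [322.4, 433.2, 247.1]
orientation: [-0.0, 0.954, 0.301, 0.0]
ft_force: [0.3, 0.9, 0.1]
width: 0.999
```

```bash
cat >> h.py <<'E'
def yaw(T=None):
    T=pose() if T is None else T
    return np.degrees(np.arctan2(T[1,0],T[0,0]))
def go(xyz,yw):
    T=pose(); d=T[:3,:3].T@(np.array(xyz)-T[:3,3])
    G=np.eye(3); c,s=np.cos(np.radians(yw)),np.sin(np.radians(yw))
    G=np.array([[c,s,0],[s,-c,0],[0,0,-1.]])
    rv=R.from_matrix(T[:3,:3].T@G).as_rotvec(degrees=True)
    print('now',np.round(T[:3,3],1),'yaw',round(yaw(T),2),'delta cm',np.round(d/10,3),'twist',np.round(rv,2))
E
python3 - <<'E'
from h import *
go([480,-200,260],-20)
E
```

```text
now [322.4 433.2 247.1] yaw 35.02 delta cm [-23.435  60.893  -1.339] twist [-5.000e-02 -2.000e-02  5.502e+01]
```

drive_tool:
  jaw: [0,0,0,0,0]
  delta_pos:
    - [-23.4,60.9,-1.3]
    - [-23.4,60.9,-1.3]
    - [-23.4,60.9,-1.3]
    - [-23.4,60.9,-1.3]
    - [-23.4,60.9,-1.3]
  twist:
    - [0,0,8]
    - [0,0,16]
    - [0,0,24]
    - [0,0,32]
    - [0,0,40]

```text
time_s: 1.5
ee_pos: [383.5, 190.7, 252.0]
orientation: [-0.001, 0.999, -0.043, 0.0]
ft_force: [0.9, 0.1, 0.1]
width: 1.001
```

```bash
python3 - <<'E'
from h import *
go([480,-200,260],-20)
E
```

```text
now [383.5 190.7 252. ] yaw -4.98 delta cm [13.007 38.079 -0.841] twist [-0.07 -0.02 15.02]
```

drive_tool:
  jaw: [0,0,0,0,0]
  delta_pos:
    - [13,38,-0.8]
    - [13,38,-0.8]
    - [13,38,-0.8]
    - [13,38,-0.8]
    - [13,38,-0.8]
  twist:
    - [0,0,4]
    - [0,0,7]
    - [0,0,10]
    - [0,0,13]
    - [0,0,15]

```text
time_s: 2.0
ee_pos: [444.8, -51.7, 257.2]
orientation: [-0.001, 0.985, -0.171, 0.001]
ft_force: [1.4, 0.7, 0.5]
width: 1.001
```

```bash
python3 - <<'E'
from h import *
go([480,-200,260],-20)
E
```

```text
now [444.8 -51.7 257.2] yaw -19.75 delta cm [ 8.322 12.772 -0.303] twist [-0.12 -0.06  0.25]
```

drive_tool:
  jaw: [0,0,0,0,0]
  delta_pos:
    - [8.3,12.8,-0.3]
    - [8.3,12.8,-0.3]
    - [8.3,12.8,-0.3]
    - [8.3,12.8,-0.3]
    - [8.3,12.8,-0.3]
  twist:
    - [0,0,0]
    - [0,0,0]
    - [0,0,0]
    - [0,0,0]
    - [0,0,0]

```text
time_s: 2.5
ee_pos: [479.4, -200.0, 259.7]
orientation: [0.001, 0.985, -0.173, -0.0]
ft_force: [-0.6, 0.5, -0.4]
width: 0.997
```

```bash
python3 - <<'E'
from h import *
T=pose();p,d=env.capture('wrist');cv2.imwrite('pics/w1.png',p);np.savez('w1.npz',T=T,d=d)
go([480,-200,260],-20)
P=cloud('wrist',d,T)
for l in ["leaf_medium","board","handle","blade","tumbler"]:
    for r in env.trace('wrist',l)[:1]:
        m=r['region']; q=P[m]; np.save(f'm_{l}.npy',m); print(l,round(r['conf'],2),np.round(r['uv']),m.sum(),np.round(np.median(q,0),1),np.round(np.percentile(q,2,axis=0)),np.round(np.percentile(q,98,axis=0)))
E
```

```text
now [ 479.5 -197.8  259.4] yaw -19.7 delta cm [ 0.116  0.188 -0.06 ] twist [-0.    0.05  0.3 ]
leaf_medium 0.88 [276. 205.] 1809 [ 486.2 -271.    15.4] [ 454. -316.    2.] [ 512. -218.   68.]
board 0.61 [378.  34.] 16609 [ 677.  -102.6   23.4] [ 512. -170.   13.] [806. -21.  25.]
handle 0.56 [283.  24.] 4605 [566.1 -47.7  23.5] [506. -77.   9.] [634. -16.  26.]
blade 0.95 [411.  36.] 11919 [ 712.7 -119.5   23.4] [ 626. -172.   16.] [808. -61.  25.]
tumbler 0.95 [425. 186.] 4288 [ 677.  -299.4   69.5] [ 636. -328.    7.] [ 704. -260.   97.]
```

View pics/w1.png

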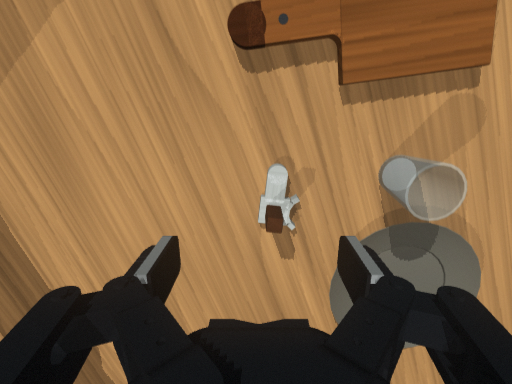

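```bash
cat > fit.py <<'E'
from h import *
from scipy.optimize import least_squares
def leaf(c,d,T,m):
    P=cloud(c,d,T); m2=cv2.dilate(m.astype(np.uint8),np.ones((9,9)))>0
    q=P[m2]; top=q[(q[:,2]>61)&(q[:,2]<72)]; pl=q[(q[:,2]>10.5)&(q[:,2]<18)]
    print('post top n',len(top),np.round(top.mean(0),1),np.round(top.min(0)),np.round(top.max(0)))
    return top,pl
def boardfit(c,d,T,x0,lo=14,hi=30):
    # boundary of raised region near the board, from depth; fit board outline
    P=cloud(c,d,T); m=((P[...,2]>lo)&(P[...,2]<hi)).astype(np.uint8)
    m=cv2.morphologyEx(m,cv2.MORPH_OPEN,np.ones((3,3)))
    n,lab,st,_=cv2.connectedComponentsWithStats(m); k=1+np.argmax(st[1:,4]); m=(lab==k).astype(np.uint8)
    cs,_=cv2.findContours(m,cv2.RETR_EXTERNAL,cv2.CHAIN_APPROX_NONE); cs=max(cs,key=len)[:,0]
    cs=cs[(cs[:,0]>3)&(cs[:,0]<508)&(cs[:,1]>3)&(cs[:,1]<380)]
    W=onplane(c,cs,22,T)[:,:2]
    def seg(x):
        th=x[2]; L=(W-x[:2])@np.array([[np.cos(th),-np.sin(th)],[np.sin(th),np.cos(th)]])
        X,Y=L.T
        r=[]
        a=(X>30)&(X<95)&(abs(abs(Y)-24)<8); r.append((abs(Y)-24)[a])
        b=(abs(X-115)<8)&(abs(Y)>43)&(abs(Y)<80); r.append((X-115)[b])
        e=(X>122)&(X<298)&(abs(abs(Y)-85)<8); r.append((abs(Y)-85)[e])
        f=(abs(X-305)<8)&(abs(Y)<75); r.append((X-305)[f])
        return r
    x=np.array(x0,float)
    for _ in range(5):
        lastseg=[None]
        L0=[len(v) for v in seg(x)]
        # numerically with fixed assignment approximated by soft loss
        th=x[2]; L=(W-x[:2])@np.array([[np.cos(th),-np.sin(th)],[np.sin(th),np.cos(th)]]); X,Y=L.T
        A=(X>30)&(X<95)&(abs(abs(Y)-24)<8); B=(abs(X-115)<8)&(abs(Y)>43)&(abs(Y)<80)
        E=(X>122)&(X<298)&(abs(abs(Y)-85)<8); F=(abs(X-305)<8)&(abs(Y)<75)
        def res(x):
            th=x[2]; L=(W-x[:2])@np.array([[np.cos(th),-np.sin(th)],[np.sin(th),np.cos(th)]]); X,Y=L.T
            return np.r_[abs(Y[A])-24,X[B]-115,abs(Y[E])-85,X[F]-305]
        s=least_squares(res,x,loss='soft_l1',x_scale=[1,1,.01]); x=s.x
    r=res(x); print(c,'board',np.round(x[:2],1),round(np.degrees(x[2]),2),'n',A.sum(),B.sum(),E.sum(),F.sum(),'rms',r.std().round(2),[np.round(v.mean(),1) if len(v) else None for v in (np.split(r,np.cumsum([A.sum(),B.sum(),E.sum()])))])
    th=x[2]; L=(W-x[:2])@np.array([[np.cos(th),-np.sin(th)],[np.sin(th),np.cos(th)]]); C=L[(L[:,0]<12)&(abs(L[:,1])<35)]
    if len(C)>6:
        s=least_squares(lambda c:np.hypot(*(C-c).T)-24,[0,0],loss='soft_l1'); print('  cap centre (board)',s.x.round(1),len(C),np.std(s.fun).round(2))
    return x
E
python3 - <<'E'
from fit import *
z=np.load('w1.npz');T,d=z['T'],z['d']
top,pl=leaf('wrist',d,T,np.load('m_leaf_medium.npy'))
c=top.mean(0)[:2]
v=pl[:,:2]-c; n=v[np.hypot(*v.T)>45]; print(len(pl),len(n),n.mean(0), np.degrees(np.arctan2(n.mean(0)[1],n.mean(0)[0]))-90)
x=boardfit('wrist',d,T,[545,-42,np.radians(-13)])
d=np.load('top0.npy'); boardfit('top',d,None,x)
E
```

```text
post top n 257 [ 473.8 -281.9   66.6] [ 460. -297.   62.] [ 487. -270.   69.]
1226 331 [25.62621574 50.74848108] -26.792185835154875
wrist board [ 931.2 -123.5] -12.25 n 0 0 0 0 rms nan [None, None, None, None]
  cap centre (board) [-384.7   -6.3] 177 69.67
top board [ 931.2 -123.5] -12.25 n 0 0 0 0 rms nan [None, None, None, None]
  cap centre (board) [-364.9   -1.6] 120 77.51
  ret = _var(a, axis=axis, dtype=dtype, out=out, ddof=ddof,
  arrmean = um.true_divide(arrmean, div, out=arrmean,
  ret = ret.dtype.type(ret / rcount)
```

```bash
python3 - <<'E'
s=open('fit.py').read()
s=s.replace("k=1+np.argmax(st[1:,4]);","x0=np.array(x0); g=x0[:2]+40*np.array([np.cos(x0[2]),np.sin(x0[2])]); ij=np.unravel_index(np.argmin(np.hypot(P[...,0]-g[0],P[...,1]-g[1])+50*(m==0)),m.shape); k=lab[ij];")
open('fit.py','w').write(s)
E
python3 - <<'E'
from fit import *
z=np.load('w1.npz');T,d=z['T'],z['d']
x0=[548,-43,np.radians(-13)]
x=boardfit('wrist',d,T,x0)
d=np.load('top0.npy'); boardfit('top',d,None,x0)
P=cloud('top',d); 
q=P[210:230,315:348].reshape(-1,3);t=q[(q[:,2]>60)&(q[:,2]<75)];print('top cam post',t.mean(0),len(t))
E
```

```text
wrist board [ 697.4 -134.6] -13.07 n 14 16 0 0 rms 0.36 [np.float64(-0.0), np.float64(-0.0), None, None]
  cap centre (board) [-66.9   0.4] 197 34.56
top board [671.8 -70.2] -12.45 n 0 0 19 0 rms 1.83 [None, None, np.float64(-2.4), None]
  cap centre (board) [-110.2    1.3] 100 17.53
top cam post [ 469.83059949 -284.13380883   65.71144774] 40
```

```bash
python3 - <<'E'
from fit import *
z=np.load('w1.npz');T,d=z['T'],z['d']
x0=[532,-40,np.radians(-13)]
x=boardfit('wrist',d,T,x0)
d=np.load('top0.npy'); boardfit('top',d,None,x0)
d=np.load('side0.npy'); boardfit('side',d,None,x0)
E
```

```text
wrist board [524.8 -34.7] -12.41 n 52 35 137 53 rms 0.56 [np.float64(0.3), np.float64(-0.3), np.float64(-0.1), np.float64(0.2)]
  cap centre (board) [ 1.1 -0.3] 74 1.0
top board [520.3 -35.5] -12.65 n 38 21 99 42 rms 2.77 [np.float64(-3.0), np.float64(4.2), np.float64(-2.3), np.float64(-2.0)]
  cap centre (board) [4.6 0.2] 26 2.11
side board [519.3 -37.3] -13.08 n 31 12 80 22 rms 2.15 [np.float64(0.7), np.float64(1.3), np.float64(-0.0), np.float64(-0.8)]
  cap centre (board) [ 0.3 -0.3] 20 2.75
```

```bash
python3 - <<'E'
from h import *
go([474,-282,110],-27)
E
```

```text
now [ 479.9 -196.1  259.6] yaw -19.46 delta cm [ 2.308  8.321 14.941] twist [-0.1   0.02  7.54]
```

drive_tool:
  jaw: [0,0,0,0,0]
  delta_pos:
    - [2.3,8.3,5]
    - [2.3,8.3,10]
    - [2.3,8.3,14.9]
    - [2.3,8.3,14.9]
    - [2.3,8.3,14.9]
  twist:
    - [0,0,7.5]
    - [0,0,7.5]
    - [0,0,7.5]
    - [0,0,7.5]
    - [0,0,7.5]

```text
time_s: 3.3
ee_pos: [469.6, -281.8, 106.2]
orientation: [-0.001, 0.972, -0.235, -0.005]
ft_force: [-1.5, 0.7, 0.9]
width: 0.999
```

```bash
python3 - <<'E'
from fit import *
for i in range(3):
    s=env.state(); print(s['time_s'],s['ee_pos'],yaw(),np.abs(s['joint_vel']).max()); T=pose(); p,d=env.capture('wrist')
cv2.imwrite('pics/w2.png',p);np.savez('w2.npz',T=T,d=d)
go([474,-282,110],-27)
m=env.trace('wrist','leaf_medium'); print([(r['conf'],r['uv']) for r in m]); m=m[0]['region']
top,pl=leaf('wrist',d,T,m)
c=top.mean(0)[:2]
v=pl[:,:2]-c; n=v[np.hypot(*v.T)>45]; print(len(pl),len(n),n.mean(0), np.degrees(np.arctan2(n.mean(0)[1],n.mean(0)[0]))-90)
print(cv2.minAreaRect(top[:,:2].astype(np.float32)))
# blend check of board from here
boardfit('wrist',d,T,[525,-35,np.radians(-12.4)])
E
```

```text
3.3 [ 469.59621609 -281.79287715  106.21214601] -27.17762523349388 0.07097698160741943
3.35 [ 471.85312478 -282.55281483  108.93611485] -27.141421304014745 0.05950901551907228
3.4 [ 473.76917096 -283.26770862  110.96861937] -27.101792342779785 0.037963649941763135
now [ 475.  -283.7  112.2] yaw -27.07 delta cm [-0.169 -0.101  0.223] twist [-0.05 -0.14 -0.07]
[(0.62, [259.5, 174.3])]
post top n 839 [ 474.1 -281.9   66.6] [ 460. -296.   61.] [ 487. -269.   69.]
3515 977 [25.18644827 50.61666802] -26.45456957821925
((473.5595397949219, -282.590576171875), (21.741031646728516, 21.78543472290039), 63.47711944580078)
wrist board [525. -35.] -12.4 n 0 0 0 0 rms nan [None, None, None, None]
  ret = _var(a, axis=axis, dtype=dtype, out=out, ddof=ddof,
  arrmean = um.true_divide(arrmean, div, out=arrmean,
  ret = ret.dtype.type(ret / rcount)
```

View pics/w2.png

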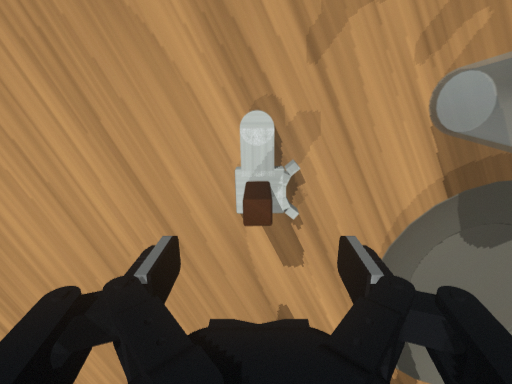

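drive_tool:
  jaw: [0,0,0,0,0]
  delta_pos:
    - [-0.1,-0.1,3.5]
    - [-0.1,-0.1,6.5]
    - [-0.1,-0.1,8.3]
    - [-0.1,-0.1,8.3]
    - [-0.1,-0.1,8.3]
  twist:
    - [0,0,-0.5]
    - [0,0,-0.5]
    - [0,0,-0.5]
    - [0,0,-0.5]
    - [0,0,-0.5]

```text
time_s: 4.0
ee_pos: [474.2, -283.1, 29.0]
orientation: [0.0, 0.973, -0.23, 0.001]
ft_force: [0.2, -0.1, 0.3]
width: 0.999
```

drive_tool:
  jaw: [0,0]
  delta_pos:
    - [0,0,0]
    - [0,0,0]
  twist:
    - [0,0,0]
    - [0,0,0]

```text
time_s: 4.2
ee_pos: [474.3, -283.4, 29.2]
orientation: [0.0, 0.973, -0.231, 0.002]
ft_force: [0.3, -0.8, 0.2]
width: 1.002
```

```bash
python3 - <<'E'
from h import *
go([473.6,-282.6,26],-26.5); s=env.state(); print(s['joint_vel'].round(3),s['ft_force'])
E
```

```text
now [ 474.3 -283.4   29.2] yaw -26.66 delta cm [-0.098 -0.043  0.318] twist [-0.02 -0.18 -0.16]
[ 0.002  0.004 -0.006  0.004 -0.    -0.     0.001] [ 0.32978223 -0.76202673  0.21592108]
```

drive_tool:
  jaw: [0,100,255,255,255]
  delta_pos:
    - [-0.1,0,0.4]
    - [-0.1,0,0.4]
    - [-0.1,0,0.4]
    - [-0.1,0,0.4]
    - [-0.1,0,0.4]
  twist:
    - [0,0,-0.2]
    - [0,0,-0.2]
    - [0,0,-0.2]
    - [0,0,-0.2]
    - [0,0,-0.2]
  force: 60

```text
time_s: 4.7
ee_pos: [472.1, -282.3, 23.6]
orientation: [0.0, 0.973, -0.229, -0.0]
ft_force: [0.1, 0.4, 0.0]
width: 0.33
```

drive_tool:
  jaw: [255,255,255,255,255]
  delta_pos:
    - [0,0,0]
    - [0,0,0]
    - [0,0,0]
    - [0,0,0]
    - [0,0,0]
  twist:
    - [0,0,0]
    - [0,0,0]
    - [0,0,0]
    - [0,0,0]
    - [0,0,0]

```text
time_s: 5.2
ee_pos: [472.3, -282.4, 23.7]
orientation: [0.0, 0.973, -0.229, 0.0]
ft_force: [0.2, -0.8, 0.8]
width: 0.251
```

```bash
python3 - <<'E'
from h import *
s=env.state(); print(s['joint_vel'].round(3),s['ft_force'],s['ft_torque'],s['width'])
for i in range(4): env.capture('side'); print(env.state()['ft_force'],env.state()['width'])
go([473.6,-282.6,26],-26.5)
T=pose();p,d=env.capture('wrist');cv2.imwrite('pics/w3.png',p)
E
```

```text
[ 0.002 -0.    -0.     0.001  0.    -0.001 -0.   ] [ 0.15633142 -0.76070465  0.76100788] [-0.08480276 -0.02945518  0.00586166] 0.2507771028762427
[ 0.2658676  -0.20448864  0.75628107] 0.24900261431244758
[-0.05758519  0.15545601  1.62733072] 0.25149810378238185
[-0.05977686 -1.02354225  0.24195144] 0.24686546432375397
[-0.31422006 -0.44668573  1.40993486] 0.2487207933130812
now [ 472.3 -282.4   23.7] yaw -26.46 delta cm [ 0.13  -0.042 -0.229] twist [ 0.01 -0.02  0.04]
```

View pics/w3.png

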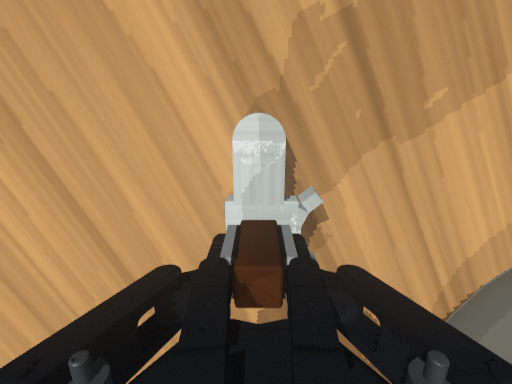

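drive_tool:
  jaw: [255,255,255]
  delta_pos:
    - [0,0,-1]
    - [0,0,-2.5]
    - [0,0,-2.5]
  twist:
    - [0,0,0]
    - [0,0,0]
    - [0,0,0]

```text
time_s: 5.75
ee_pos: [473.6, -283.3, 50.9]
orientation: [0.0, 0.973, -0.229, 0.002]
ft_force: [0.6, -0.2, -1.8]
width: 0.253
```

```bash
python3 - <<'E'
from h import *
go([437,-15.4,45],-12.4);print(env.state()['ft_force'],env.state()['width'])
E
```

```text
now [ 473.6 -283.3   50.9] yaw -26.46 delta cm [-15.215 -22.35    0.531] twist [  0.02  -0.24 -14.06]
[ 0.56696061 -0.24005271 -1.80049005] 0.2529960435288944
```

drive_tool:
  jaw: [255,255,255,255,255]
  delta_pos:
    - [-2,-3,0]
    - [-4.5,-6.5,0]
    - [-7,-10.3,0.2]
    - [-9.5,-14,0.3]
    - [-12,-17.5,0.5]
  twist:
    - [0,0,-2]
    - [0,0,-5]
    - [0,0,-8]
    - [0,0,-11]
    - [0,0,-14]

```text
time_s: 6.25
ee_pos: [442.6, -70.1, 44.0]
orientation: [-0.0, 0.994, -0.107, 0.001]
ft_force: [0.6, 0.2, -0.7]
width: 0.248
```

```bash
python3 - <<'E'
from h import *
go([437,-15.4,28],-12.4);print(env.state()['ft_force'],env.state()['width'])
E
```

```text
now [442.6 -70.1  44. ] yaw -12.33 delta cm [-1.72  -5.224  1.603] twist [-0.06 -0.06  0.07]
[ 0.55721577  0.15188846 -0.67473108] 0.24849089967530408
```

drive_tool:
  jaw: [255,255,255,255,255]
  delta_pos:
    - [-0.8,-2.5,0.4]
    - [-1.6,-4.5,0.9]
    - [-1.7,-5.2,1.3]
    - [-1.7,-5.2,1.6]
    - [-1.7,-5.2,1.6]
  twist:
    - [0,0,0]
    - [0,0,0]
    - [0,0,0]
    - [0,0,0]
    - [0,0,0]

```text
time_s: 6.75
ee_pos: [437.4, -18.9, 27.5]
orientation: [0.0, 0.994, -0.109, 0.0]
ft_force: [-0.9, -0.5, -0.9]
width: 0.245
```

```bash
python3 - <<'E'
from fit import *
for i in range(2): env.capture('side')
T=pose();p,d=env.capture('wrist');cv2.imwrite('pics/w4.png',p);np.savez('w4.npz',T=T,d=d)
go([437,-15.4,28],-12.4);print(env.state()['ft_force'],env.state()['ft_torque'],env.state()['width'])
boardfit('wrist',d,T,[525,-35,np.radians(-12.4)])
E
```

```text
now [437.6 -19.4  27.8] yaw -12.62 delta cm [-0.146 -0.374 -0.019] twist [ 0.04 -0.04 -0.22]
[ 0.43261377 -0.23131322 -1.78789406] [-0.07247159  0.01195763  0.01828549] 0.24971280805640605
wrist board [318.5  24.8] -15.23 n 0 0 0 0 rms nan [None, None, None, None]
  ret = _var(a, axis=axis, dtype=dtype, out=out, ddof=ddof,
  arrmean = um.true_divide(arrmean, div, out=arrmean,
  ret = ret.dtype.type(ret / rcount)
```

View pics/w4.png

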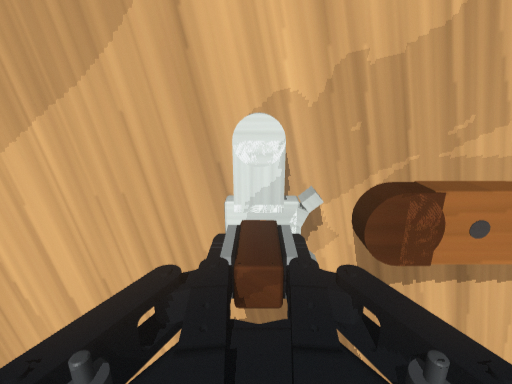

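```bash
python3 - <<'E'
from fit import *
z=np.load('w4.npz');T,d=z['T'],z['d']
P=cloud('wrist',d,T)
m=((P[...,2]>19)&(P[...,2]<28)); m[:,:335]=0; m[:140]=0;m[290:]=0
m=m.astype(np.uint8)
cs,_=cv2.findContours(m,cv2.RETR_EXTERNAL,cv2.CHAIN_APPROX_NONE); cs=max(cs,key=len)[:,0]; cs=cs[cs[:,0]<508]
print(np.median(P[m>0][:,2]))
W=onplane('wrist',cs,23,T)[:,:2]
th=np.radians(-12.4);L=(W-[524.8,-34.7])@np.array([[np.cos(th),-np.sin(th)],[np.sin(th),np.cos(th)]])
C=L[L[:,0]<-4]; s=least_squares(lambda c:np.hypot(*(C-c).T)-24,[0,0],loss='soft_l1'); print('cap',s.x,np.std(s.fun),len(C))
s=least_squares(lambda c:np.hypot(*(C-c[:2]).T)-c[2],[0,0,24],loss='soft_l1'); print('cap free r',s.x)
for sg in (1,-1):
    H=L[(L[:,0]>28)&(L[:,1]*sg>15)&(L[:,0]<95)]; print(sg,len(H),np.polyfit(H[:,0],H[:,1],1) if len(H)>5 else '', H[:,1].mean(),H[:,0].min(),H[:,0].max())
E
```

```text
23.63359941226335
cap [-1.24710874  1.42961867] 0.4352938101135321 106
cap free r [-0.68081266  1.38573112 24.45661943]
1 49 [-1.50275273e-02  2.63004630e+01] 25.668239534119362 28.086688373638196 55.834552037343116
-1 65 [ -0.03058204 -21.69178057] -23.18094770607758 28.490502955741153 68.87923709656043
```

drive_tool:
  jaw: [255,255,255,255,255]
  delta_pos:
    - [0.5,-0.49,0]
    - [1.5,-0.49,0]
    - [2.5,-0.49,0]
    - [3.0,-0.49,0]
    - [3.0,-0.49,0]
  twist:
    - [0,0,0]
    - [0,0,0]
    - [0,0,0]
    - [0,0,0]
    - [0,0,0]

```text
time_s: 7.4
ee_pos: [469.4, -19.8, 27.9]
orientation: [0.0, 0.994, -0.109, 0.001]
ft_force: [-0.7, -0.4, -0.8]
width: 0.254
```

```bash
cat >> h.py <<'E'
def ft(n=6):
    F=[];M=[];X=[]
    for i in range(n):
        s=env.state(); T=pose(); F.append(T[:3,:3].T@s['ft_force']);M.append(T[:3,:3].T@s['ft_torque']);X.append(s['ee_pos'])
        if i<n-1: env.capture('side')
    print('t',s['time_s'],'tool F',np.mean(F,0).round(2),'sd',np.std(F,0).round(2),'M',np.mean(M,0).round(3),'pos',np.mean(X,0).round(2),'last',X[-1].round(2),'yaw',round(yaw(),2),'w',round(float(s['width']),3))
E
python3 - <<'E'
from h import *
ft(8)
go([475,-22.75,28],-12.6)
p,d=env.capture('wrist');cv2.imwrite('pics/w5.png',p)
E
```

```text
t 7.75 tool F [-0.12  0.18  1.24] sd [0.34 0.57 0.47] M [-0.022 -0.024 -0.008] pos [467.53 -19.46  27.52] last [467.09 -19.23  27.49] yaw -12.45 w 0.25
now [467.1 -19.2  27.5] yaw -12.45 delta cm [ 0.848  0.174 -0.052] twist [-0.    0.04  0.15]
```

View pics/w5.png

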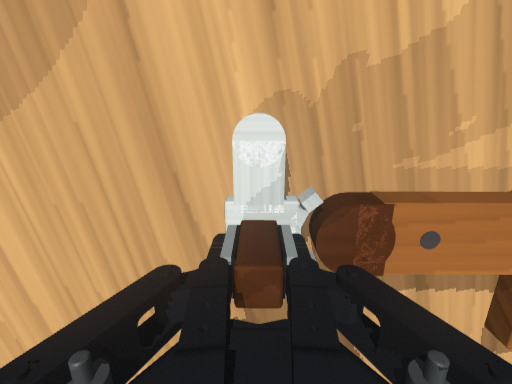

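drive_tool:
  jaw: [255,255,255,255]
  delta_pos:
    - [0,0.17,0]
    - [0.3,0.17,0]
    - [0.5,0.17,0]
    - [0.5,0.17,0]
  twist:
    - [0,0,0.1]
    - [0,0,0.1]
    - [0,0,0.1]
    - [0,0,0.1]

```text
time_s: 8.2
ee_pos: [472.9, -22.2, 27.8]
orientation: [0.0, 0.994, -0.109, 0.0]
ft_force: [0.4, -0.0, -0.5]
width: 0.249
```

```bash
python3 - <<'E'
from h import *
ft(5)
go([475,-22.75,28],-12.6)
E
```

```text
t 8.4 tool F [-0.05 -0.31  1.21] sd [0.24 0.41 0.39] M [-0.02 -0.01 -0.  ] pos [472.38 -22.12  27.64] last [472.06 -22.07  27.55] yaw -12.55 w 0.25
now [472.1 -22.1  27.6] yaw -12.55 delta cm [ 0.302  0.003 -0.045] twist [0.   0.01 0.05]
```

drive_tool:
  jaw: [255,255,255]
  delta_pos:
    - [0.1,0,0]
    - [0.2,0,0]
    - [0.2,0,0]
  twist:
    - [0,0,0]
    - [0,0,0]
    - [0,0,0]

```text
time_s: 8.7
ee_pos: [474.3, -22.5, 27.6]
orientation: [0.0, 0.994, -0.109, 0.0]
ft_force: [0.6, 0.1, -0.9]
width: 0.246
```

```bash
python3 - <<'E'
from h import *
ft(4)
E
```

```text
t 8.85 tool F [ 0.4  -0.31  1.13] sd [0.22 0.39 0.32] M [-0.026 -0.024 -0.011] pos [474.18 -22.49  27.61] last [474.08 -22.48  27.59] yaw -12.55 w 0.25
```

drive_tool:
  jaw: [255,255,255]
  delta_pos:
    - [0.1,0,0]
    - [0.1,0,0]
    - [0.1,0,0]
  twist:
    - [0,0,0]
    - [0,0,0]
    - [0,0,0]

```text
time_s: 9.15
ee_pos: [475.0, -22.6, 27.5]
orientation: [-0.0, 0.994, -0.109, -0.0]
ft_force: [-0.2, 0.6, -1.0]
width: 0.253
```

```bash
python3 - <<'E'
from h import *
ft(4)
E
```

```text
t 9.3 tool F [-0.52 -0.06  1.34] sd [0.38 0.36 0.27] M [ 0.057 -0.086 -0.018] pos [474.93 -22.6   27.54] last [474.92 -22.61  27.55] yaw -12.55 w 0.252
```

drive_tool:
  jaw: [255,255,255]
  delta_pos:
    - [0.05,0,0]
    - [0.05,0,0]
    - [0.05,0,0]
  twist:
    - [0,0,0]
    - [0,0,0]
    - [0,0,0]

```text
time_s: 9.6
ee_pos: [475.0, -22.6, 27.5]
orientation: [-0.0, 0.994, -0.109, -0.001]
ft_force: [-1.2, 0.3, -0.7]
width: 0.251
```

```bash
python3 - <<'E'
from h import *
ft(4)
E
```

```text
t 9.75 tool F [-1.85 -0.17  0.6 ] sd [0.47 0.37 0.11] M [ 0.168 -0.403 -0.034] pos [475.04 -22.61  27.47] last [475.01 -22.62  27.44] yaw -12.55 w 0.25
```

drive_tool:
  jaw: [255,255,255]
  delta_pos:
    - [0.05,0,0]
    - [0.05,0,0]
    - [0.05,0,0]
  twist:
    - [0,0,0]
    - [0,0,0]
    - [0,0,0]

```text
time_s: 10.05
ee_pos: [475.1, -22.6, 27.4]
orientation: [-0.0, 0.994, -0.109, -0.001]
ft_force: [-4.7, 1.8, 1.6]
width: 0.254
```

```bash
python3 - <<'E'
from h import *
ft(4)
E
```

```text
t 10.2 tool F [-4.41 -1.   -1.53] sd [0.46 0.45 0.13] M [ 0.235 -0.957 -0.057] pos [475.12 -22.64  27.38] last [475.12 -22.66  27.37] yaw -12.54 w 0.254
```

drive_tool:
  jaw: [255,255,255]
  delta_pos:
    - [0.05,-0.02,0]
    - [0.05,-0.02,0]
    - [0.05,-0.02,0]
  twist:
    - [0,0,0]
    - [0,0,0]
    - [0,0,0]

```text
time_s: 10.5
ee_pos: [475.2, -22.6, 27.3]
orientation: [-0.0, 0.994, -0.109, -0.001]
ft_force: [-4.9, 1.5, 2.5]
width: 0.249
```

```bash
python3 - <<'E'
from h import *
ft(6)
E
```

```text
t 10.75 tool F [-5.43 -1.16 -2.16] sd [0.36 0.5  0.41] M [ 0.213 -1.213 -0.026] pos [475.15 -22.61  27.26] last [475.16 -22.6   27.27] yaw -12.55 w 0.251
```

drive_tool:
  jaw: [255,255,255]
  delta_pos:
    - [0.02,-0.04,0]
    - [0.02,-0.04,0]
    - [0.02,-0.04,0]
  twist:
    - [0,0,0]
    - [0,0,0]
    - [0,0,0]

```text
time_s: 11.05
ee_pos: [475.1, -22.6, 27.2]
orientation: [0.0, 0.994, -0.109, -0.002]
ft_force: [-5.7, 1.9, 2.2]
width: 0.252
```

```bash
python3 - <<'E'
from h import *
ft(6)
E
```

```text
t 11.3 tool F [-5.78 -0.17 -1.98] sd [0.45 0.31 0.28] M [ 0.082 -1.258 -0.028] pos [475.17 -22.58  27.2 ] last [475.16 -22.57  27.19] yaw -12.57 w 0.253
```

drive_tool:
  jaw: [255,255,255]
  delta_pos:
    - [0.08,-0.02,0]
    - [0.08,-0.02,0]
    - [0.08,-0.02,0]
  twist:
    - [0,0,0]
    - [0,0,0]
    - [0,0,0]

```text
time_s: 11.6
ee_pos: [475.2, -22.6, 27.0]
orientation: [-0.0, 0.994, -0.11, -0.002]
ft_force: [-6.6, 2.3, 3.2]
width: 0.251
```

```bash
python3 - <<'E'
from h import *
ft(6)
E
```

```text
t 11.85 tool F [-6.67  0.13 -3.11] sd [0.31 0.72 0.19] M [ 0.015 -1.457 -0.004] pos [475.22 -22.55  27.01] last [475.2  -22.54  27.  ] yaw -12.57 w 0.251
```

drive_tool:
  jaw: [255,255,255]
  delta_pos:
    - [0.08,0,-0.05]
    - [0.08,0,-0.05]
    - [0.08,0,-0.05]
  twist:
    - [0,0,0]
    - [0,0,0]
    - [0,0,0]

```text
time_s: 12.15
ee_pos: [475.3, -22.6, 27.1]
orientation: [-0.0, 0.994, -0.109, -0.003]
ft_force: [-6.1, 1.9, 0.1]
width: 0.257
```

```bash
python3 - <<'E'
from h import *
ft(6)
E
```

```text
t 12.4 tool F [-6.84 -0.2  -1.22] sd [0.53 0.52 0.78] M [ 0.058 -1.527  0.009] pos [475.27 -22.59  27.13] last [475.25 -22.59  27.13] yaw -12.57 w 0.249
```

drive_tool:
  jaw: [255,255,255]
  delta_pos:
    - [0.08,-0.02,-0.03]
    - [0.15,-0.02,-0.03]
    - [0.15,-0.02,-0.03]
  twist:
    - [0,0,0]
    - [0,0,0]
    - [0,0,0]

```text
time_s: 12.7
ee_pos: [475.4, -22.6, 27.2]
orientation: [-0.0, 0.994, -0.11, -0.005]
ft_force: [-7.8, 2.0, 3.3]
width: 0.254
```

```bash
python3 - <<'E'
from h import *
ft(6)
E
```

```text
t 12.95 tool F [-8.36 -0.32 -3.31] sd [0.24 0.23 0.45] M [ 0.    -1.966  0.033] pos [475.35 -22.59  27.17] last [475.36 -22.56  27.18] yaw -12.57 w 0.248
```

drive_tool:
  jaw: [255,255,255,255]
  delta_pos:
    - [0.08,-0.01,-0.04]
    - [0.1,-0.01,-0.04]
    - [0.1,-0.01,-0.04]
    - [0.1,-0.01,-0.04]
  twist:
    - [0,0,0]
    - [0,0,0]
    - [0,0,0]
    - [0,0,0]

```text
time_s: 13.35
ee_pos: [475.4, -22.6, 27.3]
orientation: [-0.0, 0.994, -0.109, -0.006]
ft_force: [-9.0, 2.2, 3.6]
width: 0.249
```

```bash
python3 - <<'E'
from h import *
ft(8)
p,d=env.capture('wrist');cv2.imwrite('pics/w6.png',p)
E
```

```text
t 13.7 tool F [-9.42 -0.19 -3.11] sd [0.49 0.5  0.58] M [-0.01  -2.141  0.009] pos [475.4  -22.6   27.25] last [475.39 -22.63  27.25] yaw -12.57 w 0.25
```

View pics/w6.png

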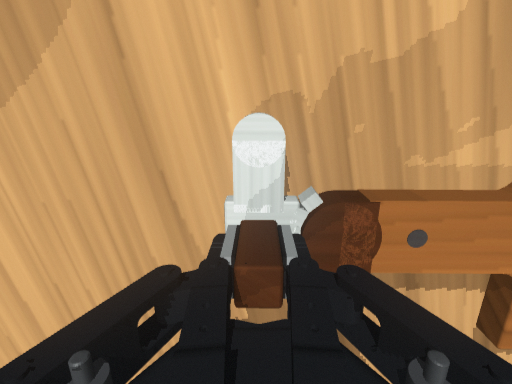

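```bash
python3 - <<'E'
from h import *
go([475.4,-22.6,27.5],-12.57)
E
```

```text
now [475.4 -22.6  27.3] yaw -12.57 delta cm [-0.003  0.002 -0.023] twist [0.04 0.63 0.  ]
```

drive_tool:
  jaw: [255,255,255,255]
  delta_pos:
    - [0,0,0]
    - [0,0,0]
    - [0,0,0]
    - [0,0,0]
  twist:
    - [0,0.2,0]
    - [0,0.4,0]
    - [0,0.4,0]
    - [0,0.4,0]

```text
time_s: 14.15
ee_pos: [475.3, -22.6, 27.1]
orientation: [0.0, 0.994, -0.109, -0.002]
ft_force: [-8.3, 1.1, 2.0]
width: 0.252
```

```bash
python3 - <<'E'
from h import *
ft(8)
go([475.4,-22.6,27.5],-12.57)
E
```

```text
t 14.5 tool F [-9.26 -0.11 -1.46] sd [0.61 0.64 0.48] M [-0.011 -2.107  0.015] pos [475.31 -22.57  27.08] last [475.32 -22.57  27.09] yaw -12.57 w 0.248
now [475.3 -22.6  27.1] yaw -12.57 delta cm [ 0.009  0.001 -0.041] twist [0.05 0.24 0.  ]
```

drive_tool:
  jaw: [255,255,255,255,255]
  delta_pos:
    - [0.03,-0.01,0]
    - [0.03,-0.02,0]
    - [0.03,-0.02,0]
    - [0.03,-0.02,0]
    - [0.03,-0.02,0]
  twist:
    - [0,0,0]
    - [0,0,0]
    - [0,0,0]
    - [0,0,0]
    - [0,0,0]

```text
time_s: 15.0
ee_pos: [475.3, -22.6, 27.1]
orientation: [0.0, 0.994, -0.11, -0.002]
ft_force: [-9.4, 1.8, 2.3]
width: 0.247
```

```bash
python3 - <<'E'
from h import *
ft(8)
E
```

```text
t 15.35 tool F [-9.65 -0.09 -2.45] sd [0.43 0.47 0.4 ] M [-0.058 -2.242  0.031] pos [475.33 -22.55  27.08] last [475.34 -22.54  27.09] yaw -12.57 w 0.251
```

drive_tool:
  jaw: [255,255,255,255,255]
  delta_pos:
    - [0,0.01,0]
    - [0,0.02,0]
    - [0,0.03,0]
    - [0,0.03,0]
    - [0,0.03,0]
  twist:
    - [0,0,0]
    - [0,0,0]
    - [0,0,0]
    - [0,0,0]
    - [0,0,0]

```text
time_s: 15.85
ee_pos: [475.3, -22.6, 27.1]
orientation: [0.0, 0.994, -0.109, -0.002]
ft_force: [-9.5, 1.4, 4.0]
width: 0.251
```

```bash
python3 - <<'E'
from h import *
ft(8)
E
```

```text
t 16.2 tool F [-9.91 -0.03 -2.62] sd [0.32 0.52 0.94] M [ 4.200e-02 -2.229e+00  2.000e-03] pos [475.32 -22.59  27.08] last [475.36 -22.57  27.1 ] yaw -12.56 w 0.251
```

drive_tool:
  jaw: [255,255,255,255]
  delta_pos:
    - [-1,0,0]
    - [-2.5,0,0]
    - [-4,0,-1]
    - [-4.5,0,-2]
  twist:
    - [0,0,0]
    - [0,0,0]
    - [0,0,0]
    - [0,0,0]

```text
time_s: 16.6
ee_pos: [437.2, -13.9, 48.7]
orientation: [0.001, 0.994, -0.11, 0.005]
ft_force: [0.5, -0.1, -1.1]
width: 0.251
```

```bash
python3 - <<'E'
from h import *
ft(1); go([450,-150,45],-45); go([450,-150,45],-57.6)
E
```

```text
t 16.6 tool F [ 0.55 -0.    1.06] sd [0. 0. 0.] M [-0.014 -0.022 -0.037] pos [437.18 -13.95  48.7 ] last [437.18 -13.95  48.7 ] yaw -12.62 w 0.251
now [437.2 -13.9  48.7] yaw -12.62 delta cm [ 4.219 12.996  0.419] twist [-0.12 -0.55 32.38]
now [437.2 -13.9  48.7] yaw -12.62 delta cm [ 4.219 12.996  0.419] twist [-0.18 -0.54 44.98]
```

drive_tool:
  jaw: [255,255,255,255,255]
  delta_pos:
    - [0.5,3.5,-0.3]
    - [1.5,7,-0.3]
    - [3,10.5,-0.3]
    - [4.2,13,-0.3]
    - [4.2,13,-0.3]
  twist:
    - [0,0,5]
    - [0,0,13]
    - [0,0,21]
    - [0,0,29]
    - [0,0,37]

```text
time_s: 17.1
ee_pos: [453.3, -156.4, 53.9]
orientation: [0.001, 0.905, -0.425, 0.009]
ft_force: [-0.0, 0.5, -1.0]
width: 0.251
```

```bash
python3 - <<'E'
from h import *
ft(1); go([540,-142,45],-57.6)
E
```

```text
t 17.1 tool F [-0.43 -0.31  1.03] sd [0. 0. 0.] M [-0.036 -0.046  0.004] pos [ 453.31 -156.45   53.9 ] last [ 453.31 -156.45   53.9 ] yaw -50.31 w 0.251
now [ 453.3 -156.4   53.9] yaw -50.31 delta cm [ 4.409 -7.587  1.012] twist [-0.41 -0.98  7.3 ]
```

drive_tool:
  jaw: [255,255,255,255,255]
  delta_pos:
    - [1.5,-2.5,0]
    - [3,-5,0]
    - [4.2,-7.2,0.3]
    - [4.2,-7.2,0.5]
    - [4.2,-7.2,0.5]
  twist:
    - [0,0,4]
    - [0,0,7.2]
    - [0,0,7.2]
    - [0,0,7.2]
    - [0,0,7.2]

```text
time_s: 17.6
ee_pos: [533.5, -135.3, 47.6]
orientation: [-0.0, 0.88, -0.475, 0.005]
ft_force: [-0.5, -0.1, -1.1]
width: 0.252
```

```bash
python3 - <<'E'
from fit import *
ft(8); go([540,-142,45],-57.6)
T=pose();p,d=env.capture('wrist');cv2.imwrite('pics/w7.png',p);np.savez('w7.npz',T=T,d=d)
E
```

```text
t 17.95 tool F [-0.1   0.11  0.99] sd [0.76 0.6  0.41] M [-0.051 -0.025 -0.004] pos [ 531.61 -135.3    47.45] last [ 531.37 -134.89   47.43] yaw -56.81 w 0.249
now [ 531.4 -134.9   47.4] yaw -56.81 delta cm [ 1.066 -0.332  0.25 ] twist [-0.29 -0.28  0.79]
```

View pics/w7.png

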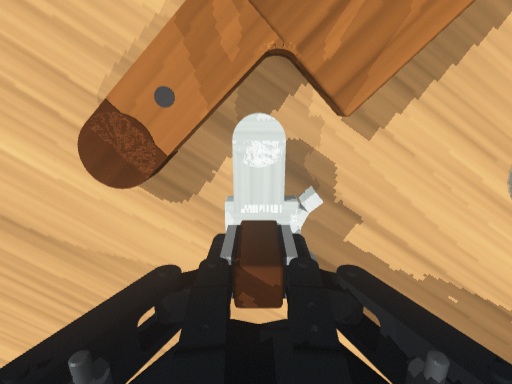

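```bash
python3 - <<'E'
from fit import *
z=np.load('w7.npz');T,d=z['T'],z['d'].copy()
d[115:]*= (np.arange(512)<225)[None,:]|(np.arange(512)>330)[None,:]
P=cloud('wrist',d,T)
x=boardfit('wrist',d,T,[525,-34.5,np.radians(-12.5)],lo=17,hi=27)
# corner: arc points
th=x[2]; u=np.array([np.cos(th),np.sin(th)]);v=np.array([-u[1],u[0]])
for xb in (x,[524.8,-34.7,np.radians(-12.5)]):
    th=xb[2]; u=np.array([np.cos(th),np.sin(th)]);v=np.array([-u[1],u[0]])
    c=np.array(xb[:2])+100*u-39*v; a=th+np.pi/4; post=c-58*np.array([np.cos(a),np.sin(a)]); print('corner',c,'post',post,'yaw',np.degrees(th)-45)
E
```

```text
wrist board [524.5 -33.8] -12.49 n 171 51 122 0 rms 0.27 [np.float64(0.2), np.float64(-0.0), np.float64(-0.0), None]
  cap centre (board) [-0.2  0.1] 152 0.94
corner [613.69615807 -93.48082753] post [ 564.78275956 -124.64939256] yaw -57.49392343133048
corner [613.98845577 -94.41950567] post [ 565.07175191 -125.58288296] yaw -57.5
```

```bash
python3 - <<'E'
from fit import *
go([547.6,-135.6,25.5],-57.5)
E
```

```text
now [ 531.6 -134.8   47.4] yaw -56.8 delta cm [ 0.937 -1.286  2.205] twist [-0.29 -0.28  0.7 ]
```

drive_tool:
  jaw: [255,255,255,255,255]
  delta_pos:
    - [0.5,-0.7,0.5]
    - [0.9,-1.3,1.2]
    - [0.9,-1.3,1.9]
    - [0.9,-1.3,2.1]
    - [0.9,-1.3,2.1]
  twist:
    - [-0.2,-0.2,0.7]
    - [-0.3,-0.3,0.7]
    - [-0.3,-0.3,0.7]
    - [-0.3,-0.3,0.7]
    - [-0.3,-0.3,0.7]

```text
time_s: 18.5
ee_pos: [547.0, -135.0, 25.5]
orientation: [0.001, 0.877, -0.481, -0.001]
ft_force: [0.4, 0.7, -0.9]
width: 0.25
```

```bash
python3 - <<'E'
from fit import *
ft(6); go([547.6,-135.6,25.5],-57.5)
go([564.5,-124.8,25.5],-57.5)
E
```

```text
t 18.75 tool F [0.   0.14 0.79] sd [0.42 0.47 0.37] M [-0.032  0.021 -0.013] pos [ 547.52 -135.14   26.21] last [ 547.91 -135.12   26.64] yaw -57.47 w 0.247
now [ 547.9 -135.1   26.6] yaw -57.47 delta cm [0.024 0.052 0.114] twist [0.01 0.   0.03]
now [ 547.9 -135.1   26.6] yaw -57.47 delta cm [ 0.022 -1.954  0.114] twist [0.01 0.   0.03]
```

Free baseline is F≈(0, 0.1, 0.8). Next, approach to about 3 mm short.

drive_tool:
  jaw: [255,255,255,255,255]
  delta_pos:
    - [0.02,-0.5,0.05]
    - [0.02,-1.0,0.05]
    - [0.02,-1.4,0.05]
    - [0.02,-1.6,0.05]
    - [0.02,-1.6,0.05]
  twist:
    - [0,0,0]
    - [0,0,0]
    - [0,0,0]
    - [0,0,0]
    - [0,0,0]

```text
time_s: 19.25
ee_pos: [562.1, -126.0, 25.9]
orientation: [0.0, 0.877, -0.48, -0.0]
ft_force: [0.3, -0.4, -0.9]
width: 0.246
```

```bash
python3 - <<'E'
from fit import *
ft(6); go([564.5,-124.8,25.5],-57.5)
T=pose();p,d=env.capture('wrist');cv2.imwrite('pics/w8.png',cv2.resize(p[20:220,150:370],None,fx=3,fy=3,interpolation=cv2.INTER_CUBIC))
E
```

```text
t 19.5 tool F [-0.1  -0.15  1.28] sd [0.46 0.64 0.47] M [-0.016 -0.006 -0.031] pos [ 561.49 -126.53   25.89] last [ 561.25 -126.79   25.92] yaw -57.48 w 0.249
now [ 561.3 -126.8   25.9] yaw -57.48 delta cm [ 0.007 -0.381  0.042] twist [0.03 0.01 0.02]
```

View pics/w8.png

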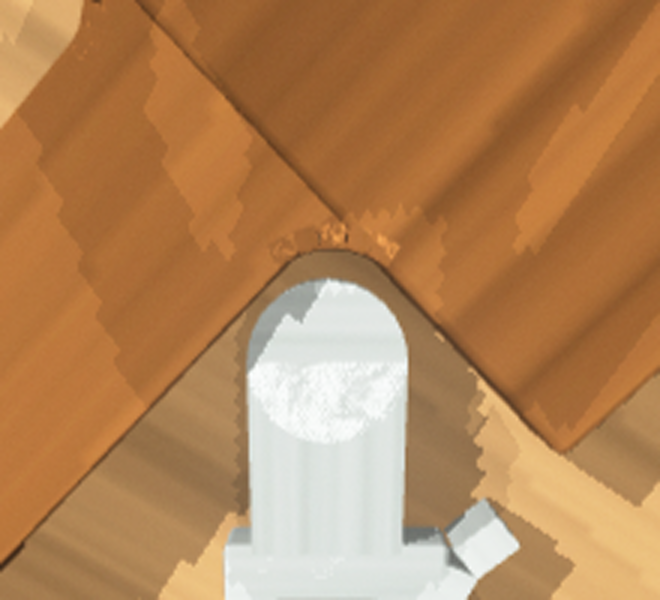

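drive_tool:
  jaw: [255,255,255]
  delta_pos:
    - [0,-0.15,0.02]
    - [0,-0.3,0.02]
    - [0,-0.3,0.02]
  twist:
    - [0,0,0]
    - [0,0,0]
    - [0,0,0]

```text
time_s: 19.85
ee_pos: [564.3, -124.7, 25.7]
orientation: [0.0, 0.877, -0.48, -0.0]
ft_force: [-0.0, -0.6, -1.0]
width: 0.25
```

```bash
python3 - <<'E'
from h import *
ft(4)
E
```

```text
t 20.0 tool F [0.26 0.43 0.92] sd [0.18 0.6  0.63] M [-0.011  0.014  0.012] pos [ 564.18 -124.78   25.71] last [ 564.07 -124.88   25.71] yaw -57.45 w 0.249
```

drive_tool:
  jaw: [255,255,255]
  delta_pos:
    - [0,-0.08,0]
    - [0,-0.08,0]
    - [0,-0.08,0]
  twist:
    - [0,0,0]
    - [0,0,0]
    - [0,0,0]

```text
time_s: 20.3
ee_pos: [564.6, -124.7, 25.7]
orientation: [0.0, 0.877, -0.481, -0.0]
ft_force: [-0.5, 0.2, -1.3]
width: 0.25
```

```bash
python3 - <<'E'
from h import *
ft(4)
E
```

```text
t 20.45 tool F [-0.25  0.01  1.35] sd [0.3  0.3  0.42] M [-0.092  0.068  0.002] pos [ 564.62 -124.62   25.7 ] last [ 564.63 -124.61   25.7 ] yaw -57.46 w 0.251
```

drive_tool:
  jaw: [255,255,255]
  delta_pos:
    - [0,-0.08,0]
    - [0,-0.08,0]
    - [0,-0.08,0]
  twist:
    - [0,0,0]
    - [0,0,0]
    - [0,0,0]

```text
time_s: 20.75
ee_pos: [565.0, -124.6, 25.7]
orientation: [0.0, 0.877, -0.481, -0.0]
ft_force: [-1.8, -1.6, -1.3]
width: 0.249
```

```bash
python3 - <<'E'
from h import *
ft(4)
E
```

```text
t 20.9 tool F [1.04 1.96 1.05] sd [0.53 0.3  0.42] M [-0.477  0.164  0.022] pos [ 564.96 -124.6    25.67] last [ 564.94 -124.59   25.67] yaw -57.48 w 0.249
```

drive_tool:
  jaw: [255,255,255]
  delta_pos:
    - [0,-0.08,0]
    - [0,-0.08,0]
    - [0,-0.08,0]
  twist:
    - [0,0,0]
    - [0,0,0]
    - [0,0,0]

```text
time_s: 21.2
ee_pos: [565.3, -124.6, 25.7]
orientation: [0.001, 0.877, -0.481, -0.0]
ft_force: [-2.5, -3.0, -0.7]
width: 0.25
```

```bash
python3 - <<'E'
from h import *
ft(6)
E
```

```text
t 21.45 tool F [1.47 4.29 0.42] sd [0.43 0.58 0.39] M [-1.086  0.358  0.057] pos [ 565.34 -124.56   25.65] last [ 565.33 -124.58   25.65] yaw -57.5 w 0.244
```

drive_tool:
  jaw: [255,255,255]
  delta_pos:
    - [0.06,-0.08,0]
    - [0.06,-0.12,0]
    - [0.06,-0.12,0]
  twist:
    - [0,0,0]
    - [0,0,0]
    - [0,0,0]

```text
time_s: 21.75
ee_pos: [566.0, -124.7, 25.6]
orientation: [0.001, 0.877, -0.481, -0.001]
ft_force: [-4.1, -4.2, 0.8]
width: 0.248
```

```bash
python3 - <<'E'
from h import *
ft(6)
E
```

```text
t 22.0 tool F [ 1.28  5.96 -0.52] sd [0.27 0.33 0.29] M [-1.324  0.262  0.042] pos [ 565.97 -124.69   25.58] last [ 565.97 -124.67   25.56] yaw -57.51 w 0.248
```

drive_tool:
  jaw: [255,255,255]
  delta_pos:
    - [0.08,-0.06,0]
    - [0.08,-0.06,0]
    - [0.08,-0.06,0]
  twist:
    - [0,0,0]
    - [0,0,0]
    - [0,0,0]

```text
time_s: 22.3
ee_pos: [566.1, -124.8, 25.5]
orientation: [0.001, 0.877, -0.481, -0.002]
ft_force: [-6.6, -3.2, 1.7]
width: 0.249
```

```bash
python3 - <<'E'
from h import *
ft(6)
E
```

```text
t 22.55 tool F [-0.3   6.97 -1.99] sd [0.34 0.15 0.41] M [-1.471 -0.003  0.013] pos [ 566.07 -124.77   25.53] last [ 566.06 -124.77   25.53] yaw -57.5 w 0.246
```

drive_tool:
  jaw: [255,255,255,255]
  delta_pos:
    - [0,-0.08,-0.03]
    - [0,-0.14,-0.03]
    - [0,-0.14,-0.03]
    - [0,-0.14,-0.03]
  twist:
    - [0,0,0]
    - [0,0,0]
    - [0,0,0]
    - [0,0,0]

```text
time_s: 22.95
ee_pos: [566.1, -124.8, 25.7]
orientation: [0.002, 0.877, -0.481, -0.003]
ft_force: [-6.4, -4.6, 2.0]
width: 0.252
```

```bash
python3 - <<'E'
from h import *
ft(8)
go([566.1,-124.8,25.5],-57.5)
p,d=env.capture('wrist');cv2.imwrite('pics/w9.png',cv2.resize(p[20:220,150:370],None,fx=3,fy=3,interpolation=cv2.INTER_CUBIC))
E
```

```text
t 23.3 tool F [-0.42  8.73 -2.55] sd [0.42 0.62 0.62] M [-1.815 -0.037 -0.038] pos [ 566.09 -124.74   25.65] last [ 566.1  -124.74   25.66] yaw -57.53 w 0.249
now [ 566.1 -124.7   25.7] yaw -57.53 delta cm [0.004 0.003 0.016] twist [ 0.31  0.16 -0.03]
```

View pics/w9.png

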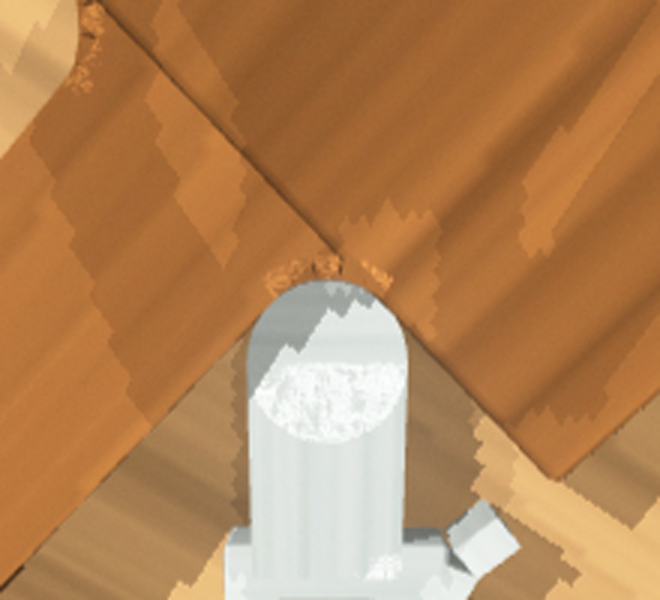

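drive_tool:
  jaw: [255,255,255,255,255]
  delta_pos:
    - [0,0.12,0]
    - [0,0.12,0.08]
    - [0,0.12,0.16]
    - [0,0.12,0.22]
    - [0,0.12,0.22]
  twist:
    - [0.3,0.1,0]
    - [0.3,0.1,0]
    - [0.3,0.1,0]
    - [0.3,0.1,0]
    - [0.3,0.1,0]

```text
time_s: 23.85
ee_pos: [566.0, -124.8, 23.9]
orientation: [-0.001, 0.877, -0.481, -0.0]
ft_force: [-7.5, -3.3, 4.6]
width: 0.249
```

```bash
python3 - <<'E'
from h import *
ft(6)
go([566.1,-124.8,23.7],-57.5)
E
```

```text
t 24.1 tool F [-0.82  8.29 -4.22] sd [0.27 0.31 0.62] M [-1.575 -0.218 -0.049] pos [ 565.97 -124.82   23.93] last [ 565.95 -124.83   23.93] yaw -57.52 w 0.248
now [ 566.  -124.8   23.9] yaw -57.52 delta cm [ 0.005 -0.014  0.023] twist [-0.08  0.07 -0.02]
```

drive_tool:
  jaw: [255,255,255,255]
  delta_pos:
    - [-0.03,0,0.03]
    - [-0.03,0,0.04]
    - [-0.03,0,0.04]
    - [-0.03,0,0.04]
  twist:
    - [0,0,0]
    - [0,0,0]
    - [0,0,0]
    - [0,0,0]

```text
time_s: 24.5
ee_pos: [565.9, -124.8, 23.7]
orientation: [-0.001, 0.877, -0.481, 0.0]
ft_force: [-7.3, -3.8, 5.6]
width: 0.252
```

```bash
python3 - <<'E'
from h import *
ft(8)
go([566.1,-124.8,23.7],-57.5)
E
```

```text
t 24.85 tool F [-0.8   8.38 -5.43] sd [0.23 0.49 0.26] M [-1.589 -0.195 -0.034] pos [ 565.94 -124.81   23.74] last [ 565.92 -124.82   23.75] yaw -57.53 w 0.247
now [ 565.9 -124.8   23.7] yaw -57.53 delta cm [ 0.008 -0.016  0.005] twist [-0.1   0.04 -0.03]
```

drive_tool:
  jaw: [255,255,255,255]
  delta_pos:
    - [-0.01,0.1,0.02]
    - [-0.02,0.2,0.02]
    - [-0.02,0.2,0.02]
    - [-0.02,0.2,0.02]
  twist:
    - [0,0,0]
    - [0,0,0]
    - [0,0,0]
    - [0,0,0]

```text
time_s: 25.25
ee_pos: [566.0, -124.8, 23.8]
orientation: [-0.002, 0.877, -0.481, 0.001]
ft_force: [-4.9, -2.3, 4.3]
width: 0.249
```

```bash
python3 - <<'E'
from h import *
ft(6)
go([566.1,-124.8,23.7],-57.5)
E
```

```text
t 25.5 tool F [-0.37  5.7  -4.57] sd [0.4  0.62 0.45] M [-1.314 -0.138  0.052] pos [ 565.95 -124.78   23.75] last [ 565.94 -124.77   23.73] yaw -57.48 w 0.25
now [ 565.9 -124.8   23.7] yaw -57.48 delta cm [ 0.011 -0.011  0.003] twist [-0.24 -0.02  0.02]
```

drive_tool:
  jaw: [255,255,255,255]
  delta_pos:
    - [0,0.1,0]
    - [0,0.2,0]
    - [0,0.2,0]
    - [0,0.2,0]
  twist:
    - [-0.1,0,0]
    - [-0.2,0,0]
    - [-0.2,0,0]
    - [-0.2,0,0]

```text
time_s: 25.9
ee_pos: [565.9, -124.8, 23.7]
orientation: [-0.001, 0.877, -0.48, 0.001]
ft_force: [-2.2, -1.2, 6.2]
width: 0.251
```

```bash
python3 - <<'E'
from h import *
ft(6)
go([566.1,-124.8,23.7],-57.5)
E
```

```text
t 26.15 tool F [-0.45  2.54 -5.61] sd [0.42 0.35 0.72] M [-0.616 -0.221  0.113] pos [ 565.89 -124.82   23.74] last [ 565.89 -124.83   23.75] yaw -57.43 w 0.246
now [ 565.9 -124.8   23.7] yaw -57.43 delta cm [ 0.009 -0.019  0.005] twist [-0.18 -0.09  0.07]
```

drive_tool:
  jaw: [180,165,150,130,120]
  delta_pos:
    - [0,0,-0.05]
    - [0,0,-0.05]
    - [0,0,-0.05]
    - [0,0,-0.05]
    - [0,0,-0.05]
  twist:
    - [0,0,0]
    - [0,0,0]
    - [0,0,0]
    - [0,0,0]
    - [0,0,0]

```text
time_s: 26.65
ee_pos: [565.1, -125.1, 23.6]
orientation: [-0.0, 0.877, -0.48, 0.001]
ft_force: [-0.5, 0.8, -0.1]
width: 0.532
```

```bash
python3 - <<'E'
from h import *
ft(4)
p,d=env.capture('wrist');cv2.imwrite('pics/w10.png',p)
E
```

```text
t 26.8 tool F [-0.69  0.24 -0.05] sd [0.58 0.23 0.46] M [-0.002 -0.005 -0.004] pos [ 564.95 -125.29   23.61] last [ 564.9  -125.38   23.65] yaw -57.45 w 0.528
```

View pics/w10.png

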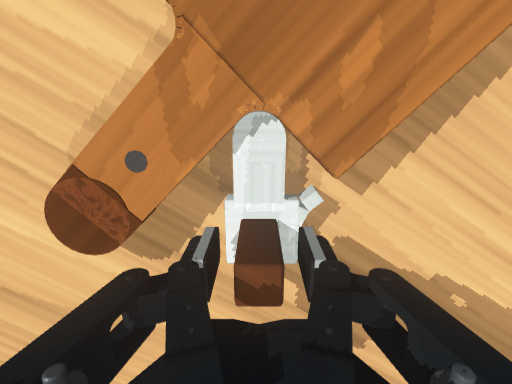

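drive_tool:
  jaw: [110,100,90,80,80]
  delta_pos:
    - [0,0,-1.5]
    - [0,0,-4]
    - [0,0,-8]
    - [0,0,-12]
    - [0,0,-15]
  twist:
    - [0,0,0]
    - [0,0,0]
    - [0,0,0]
    - [0,0,0]
    - [0,0,0]

```text
time_s: 27.35
ee_pos: [565.3, -126.4, 177.2]
orientation: [-0.001, 0.877, -0.481, 0.002]
ft_force: [0.4, 0.4, -0.4]
width: 0.688
```

drive_tool:
  jaw: [80,80,80,80]
  delta_pos:
    - [0,0,0]
    - [0,0,0]
    - [0,0,0]
    - [0,0,0]
  twist:
    - [0,0,0]
    - [0,0,0]
    - [0,0,0]
    - [0,0,0]

```text
time_s: 27.75
ee_pos: [563.4, -125.0, 172.4]
orientation: [0.0, 0.877, -0.481, -0.0]
ft_force: [-0.6, 0.8, 0.6]
width: 0.681
```

```bash
python3 - <<'E'
from fit import *
ft(4)
T=pose();p,d=env.capture('wrist');cv2.imwrite('pics/w11.png',p);P=cloud('wrist',d,T)
r=env.trace('wrist','leaf_medium')[0]; m=r['region'];print(r['conf'],r['uv'])
top,pl=leaf('wrist',d,T,m)
mr=cv2.minAreaRect(top[:,:2].astype(np.float32));print(mr)
m2=m&(P[...,2]>8)&(P[...,2]<20); q=P[m2]; A=np.c_[q[:,:2]-q[:,:2].mean(0),np.ones(len(q))]; print('plane',np.linalg.lstsq(A,q[:,2],rcond=None)[0])
dd=d.copy(); dd[m]=0
boardfit('wrist',dd,T,[524.5,-33.8,np.radians(-12.5)],lo=18,hi=27)
E
```

```text
t 27.9 tool F [-0.39  0.02 -0.33] sd [0.41 0.53 0.16] M [-0.007  0.003  0.035] pos [ 563.61 -125.12  172.5 ] last [ 563.85 -125.27  172.7 ] yaw -57.46 w 0.681
0.66 [258.3, 159.9]
post top n 521 [ 566.4 -124.2   66.7] [ 552. -139.   61.] [ 580. -111.   69.]
((565.8671264648438, -124.55873107910156), (21.80113983154297, 21.558181762695312), 32.04976272583008)
plane [2.85810913e-03 2.05637720e-03 1.49978597e+01]
wrist board [526.  -33.9] -12.58 n 91 57 154 0 rms 0.4 [np.float64(-0.3), np.float64(0.0), np.float64(-0.1), None]
  cap centre (board) [-1.1 -0.5] 77 0.7
```

View pics/w11.png

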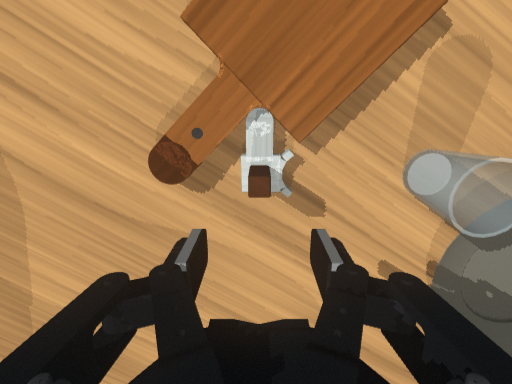

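```bash
python3 - <<'E'
from workcell import env
print(env.close_job(), env.state()['time_s'])
E
```

```text
the job is handed in; nothing more can be done
the job is handed in; nothing more can be done
```

The job is done and handed in at about 28 s. The medium leaf was bedded on the round end first, then its nose was bedded in the right-hand inside corner (corner_right), where the leaf now lies flat with the gripper clear of it.

- **Round end:** I pushed at 8.4 to 9.9 N for about 3 s. A small side-to-side sweep took the sideways force through zero (about +0.2 to −0.3 N by the moment), so I take both toes to have been bearing. I had no direct reading of each toe.
- **Corner:** The first contact was on the handle only, so I slid the nose along until the blade stopped it. I then pushed at 8 to 9 N with under 1 N sideways, which indicates it bore on both. I lowered it to the table at about 8 N and eased the push to 2.5 N before letting go.
- **Last checks:** The final picture shows the leaf flat to about 0.2°. Its post is within about 0.6 mm of where the board fit in that picture puts it, and the force on the gripper is at zero within noise. That board fit differed by about 1.5 mm in x from the one I used for the approach, within the camera calibration. No averaged push passed 10 N, and I touched nothing else knowingly.

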